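# Wedge the new door shut

## Robot

A 6-joint arm with a two-finger parallel gripper is mounted at the origin on a cart in front of the work surface, level with it; the furniture and walls round the work are solid. World frame = base frame: x ahead of the robot, y to its left, z up, the work surface at z = 0. Lengths are in m, angles in rad, forces in N, time in s.
With the tool pointing down it reaches from about 0.3 to 0.75 m from the base axis. Payload 8.5 kg.
Tool frame: the origin (TCP) lies midway between the tips of the shut fingers; the grasp point (between the pads) lies grasp_offset behind it (grasp_offset is the distance from the TCP to the grasp point, in m); z points along the fingers, y is the line along which they close (so a half turn about z gives the same grasp; the last joint's range is limited). The gripper opens to 88 mm and grips with 3 to 60 N. Pads are 18 mm wide; open, the fingers measure 123 mm over their backs; the gripper's body (75 mm by 187 mm) begins 45 mm behind the grasp point.
Start: joints at [1.024, 0.381, 1.297, -0, 1.464, -0.215], TCP at [0.179, 0.52, 0.239] pointing down, gripper open.
Joint ranges: [-3.11, 3.11], [-0.89, 2.33], [0.22, 2.48], [-1.42, 4.56], [0.17, 2.85], [-2.88, 2.88]. Speed limits (rad/s): [2.39, 2.39, 3.14, 3.14, 3.14, 3.14].

## Interface

Orientations are given as [roll, pitch, yaw] about the fixed x, y, z axes, in that order (R = Rz(yaw) Ry(pitch) Rx(roll)).
In Python, from plant import * gives the robot as it stands. The module is installed in compiled form; this text tells all that it offers.
- The arm moves only by the shell command python3 -m handwheel 'ROWS' [OPENING] [FORCE]. ROWS is JSON, one flat list of numbers, 4 for each row, row after row: the shift along the world's x, y, z in m, then the turn about the world's z in degrees. A call has 1 to 5 rows; each row shifts and turns the commanded pose from where the row before left it; what a row does not reach is not made up. A row lasts 1/12 s, in which the tool goes at most 41.7 mm and 7.16 degrees, less where a joint would pass 70% of its speed; a pose out of reach is approached as far as the arm can. A call with a gripper value outside its range is refused whole. OPENING is the finger opening in m, from 0 to 0.0881, set as the call begins (- or left out, the last holds). The fingers move at their own pace and stop on an object; FORCE is the grip in N (left out, the last holds). Time passes only in rows, so rows that do not move let the fingers close. It gives the time, the measured TCP pose, the force, the opening and the grip force at its end, in the units of the state.
- get_state(): the state, without advancing time (a new reading comes with each control period).
- grab_frame(name): name is "scene" or "side" or "wrist"; returns (picture, depth): 420x560x3 uint8, red, green, blue; 420x560 float32, m along the optical axis (not along the pixel's ray), 0 where there is no reading.
- camera_params(name): a dict with "vertical_fov" (degrees; the focal length in pixels is half the picture's height over the tangent of half this angle, whatever the lens; pixels are square), "cx", "cy" (the principal point, pixels), "cam_to_world" (4x4, takes a point from camera to world coordinates). Camera axes: x right, y down, z forward; pixel columns grow to the right and rows downward; lengths in m; the calibration is good to about 2 mm. A picture is of the moment at which its call begins: read the wrist's pose just before it. camera_params takes no time and is no camera call; for the wrist camera it gives the pose at the moment of the call.
- finish_job(): hands the job in; it is judged then, once.
The state is a dict: "time": time; "joint_positions": joint angles; "qd": joint speeds; "tau": joint torques, N m; "ee_pos": TCP position; "tcp_rot": TCP orientation; "contact_force": force on the tool from outside, world axes, zero at the start; "wrist_torque": the same for the moment, N m; "gripper_width": opening from 0.0 (shut) to 1.0 (fully open); "grip_force": force on a finger pad.
Only numpy, scipy, OpenCV 4.12 (cv2) and the standard library are available. Lean on these libraries where they do the work, as an engineer would, in place of code of your own. Each camera call takes 0.05 s, during which the arm holds its last target. There are 200 camera calls.

## Task

The small framed door hanging in the fitting stand has to stay fully shut while its latch is marked out. Shut it and jam it there with the wooden wedge: slide the wedge, thin end first and flat on the bench, squarely under the door from the front, beneath the half away from the hinges, and drive it in with taps or a firm push until it sits tight between bench and door and holds by itself. Leave the other things on the bench where they are.

Things in the scene. Friction and masses are not known exactly. Their poses are not given: they have to be found in the camera images.
- stand: Fixed wooden stand holding the door: two posts (front faces at x = 0, y = 102 to 137 mm either side, top 186 mm) on feet that run backwards, a top rail behind the door. Origin on the bench under the middle of the shut door's front face; x points into the doorway, away from the robot, y along the shut door to its free edge, z up. The bench under and behind the door is clear.
- door (a joint): Door angle, rad: 0 fully shut (against the rail), growing as it swings out towards the robot. Framed wooden door 200 mm wide, 20 mm thick, from 16 mm to 186 mm above the bench, so a 16 mm gap is left under it. Upright hinge axis at x = -3, y = -101 mm of the stand; free edge on the stand's +y side (robot's left). No handle; the slightly stiff hinge (0.04 N m) stays where it is left.
- door_free_edge (a point): Point on the door's front face at its free upright edge, 101 mm above the bench; it moves with the door. Its axes are the stand's when the door is shut and turn with it.
- wedge_center (a point): Loose plain wooden wedge lying flat, 180 mm long, 45 mm wide, 6 mm thick at the thin end rising evenly to 34 mm at the thick end, 0.08 to 0.15 kg. The point is midway along and across it, 10 mm above its underside. x points to the thin end (90 mm ahead; thick end 90 mm behind), z up. Not the rectangular 60x90x30 mm offcut near it.
- wedge_tip (a point): Middle of the wedge's thin end, 3 mm above its underside; axes as wedge_center. Slid in square under the shut door, the wedge meets the door's lower front edge when the tip is about 64 mm behind the front face; pushes or taps of about 20 N on the thick end then drive it a few mm further and jam it, and it holds by friction.
- offcut: Bystander: rectangular wooden offcut 60x90x30 mm; origin at the centre of its underside.
- tape_measure: Bystander: tape measure 66x84x36 mm; origin under its centre.
- block_plane: Bystander: small block plane 48x155x54 mm; origin under its centre.
- spray_can: Bystander: spray can, 53 mm across, 188 mm high, standing; origin under its centre.
- glue_bottle: Bystander: glue bottle, 58 mm across, 196 mm high, standing; origin under its centre.
- try_square: Bystander: try square 124x200x16 mm lying flat; origin under its centre.
- screw_jar: Bystander: screw jar, 66 mm across, 86 mm high, standing; origin under its centre.

How it is judged:
At the end, for the whole second after the job is handed in: Door fully shut (within 0.03 rad); the wedge lies flat and still on the bench, thin end at least 50 mm behind the door's front face under its free half, square to the door within 0.25 rad, and is jammed: on its own it presses on the door with more than 10 N (value of joint door below 0.03 rad and contact force between wedge and door above 10 N and x of wedge_tip in the frame of stand above 0.05 m and y of wedge_tip in the frame of stand between 0 and 0.1 m and angle between the x axis of wedge_tip and the x axis of stand, either way round below 0.25 rad and angle between wedge_tip's own z axis and vertical below 0.06 rad and linear speed of wedge below 0.01 m/s); the robot touches nothing.
It fails at once if a bystander is moved more than 40 mm (distance of any of offcut, tape_measure, block_plane, spray_can, glue_bottle, try_square, screw_jar from where it was at the start of the episode above 0.04 m).
It also fails if it takes over 72 s, if anything falls off the work surface, if the arm or the gripper's body presses on something with over 40 N, if the wrist force passes 120 N, or if a joint passes its speed limit or range.

## Working session

There is one attempt and no reset: what is moved stays moved. The work goes in short steps, Python scripts to look and compute and a shell command to move; the robot and the scene stay as the last step left them, time stands still between calls to the robot, and variables do not carry over. Pictures are saved under pics/ and viewed, at most 10 in all, crops included, and the job is handed in when it is done.

```bash
mkdir -p pics
cat > h.py <<'E'
from plant import *
import numpy as np, cv2
def cam(n):
    p=camera_params(n); f=210/np.tan(np.radians(p["vertical_fov"])/2)
    return f,p["cx"],p["cy"],np.array(p["cam_to_world"])
def cloud(n,d,c=None):
    f,cx,cy,T=c or cam(n); v,u=np.mgrid[0:420,0:560]
    P=np.stack([(u-cx)/f*d,(v-cy)/f*d,d],-1)
    return P@T[:3,:3].T+T[:3,3]
def grab(n,fn=None):
    c=cam(n); im,d=grab_frame(n)
    if fn: cv2.imwrite("pics/%s.png"%fn,im[:,:,::-1])
    np.savez("/tmp/%s.npz"%(fn or n),im=im,P=cloud(n,d,c),d=d)
    return im,cloud(n,d,c),d
E
python3 - <<'E'
from h import *
for n in("scene","side"):
    im,P,d=grab(n,n+"0"); print(n,cam(n)[0],cam(n)[3].round(3).tolist())
s=get_state(); print({k:np.round(v,3).tolist() for k,v in s.items()})
E
```

```text
scene 528.3041246474354 [[-0.709, -0.535, 0.46, -0.285], [-0.705, 0.537, -0.463, 0.764], [0.001, -0.653, -0.758, 1.412], [0.0, 0.0, 0.0, 1.0]]
side 486.28534746293565 [[0.919, -0.217, 0.329, 0.003], [-0.394, -0.474, 0.787, -1.292], [-0.015, -0.853, -0.521, 0.926], [0.0, 0.0, 0.0, 1.0]]
{'time': 0.1, 'joint_positions': [1.024, 0.381, 1.298, 0.0, 1.464, -0.215], 'qd': [0.0, -0.003, -0.001, 0.001, 0.002, -0.001], 'tau': [0.004, -43.865, -22.491, 0.071, 0.034, -0.0], 'ee_pos': [0.179, 0.52, 0.238], 'tcp_rot': [-3.14, -0.0, 2.81], 'contact_force': [0.912, 0.202, 0.31], 'wrist_torque': [-0.013, -0.026, 0.015], 'grip_force': 0.0, 'gripper_width': 1.001}
```

View pics/scene0.png

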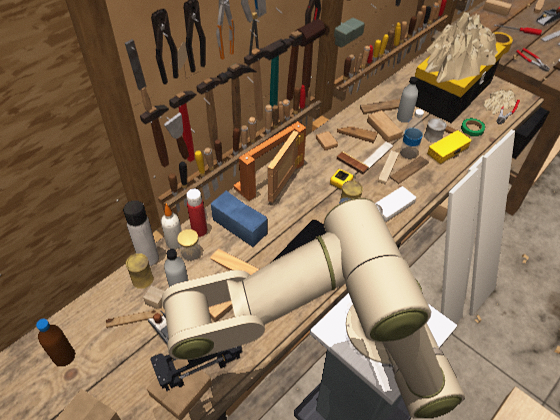

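View pics/side0.png

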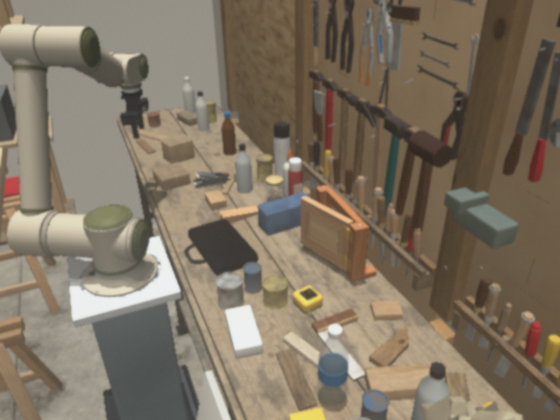

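Scene: the orange stand is at about (272,160) with its door ajar. There are wood pieces at (232,262) and (385,160). Side: the stand is at (335,230), with light pieces at (240,212) and (302,348). Next I'll make a metric top view.

```bash
cat > top.py <<'E'
from h import *
# top view: col = (0.9-y)/0.0025 , row=(1.0-x)/.0025
o=np.zeros((480,800,3),np.uint8); hz=np.full((480,800),-1.)
for n in("scene0","side0"):
    z=np.load("/tmp/%s.npz"%n); P=z["P"].reshape(-1,3); C=z["im"].reshape(-1,3); d=z["d"].ravel()
    k=(d>0)&(P[:,2]>-.01)&(P[:,2]<.22)
    for p,c in zip(P[k],C[k]):
        r=int((1.1-p[0])/.0025); q=int((1.0-p[1])/.0025)
        if 0<=r<479 and 0<=q<799 and p[2]>hz[r,q]:
            o[r:r+2,q:q+2]=c[::-1]; hz[r:r+2,q:q+2]=p[2]
for y in np.arange(-.8,1,.2): cv2.putText(o,"%.1f"%y,(int((1-y)/.0025),475),0,.4,(0,255,0))
for x in np.arange(.1,1.1,.2): cv2.putText(o,"%.1f"%x,(0,int((1.1-x)/.0025)),0,.4,(0,255,0))
cv2.imwrite("pics/top.png",o)
E
python3 top.py
```

```text
(no output)
```

View pics/top.png

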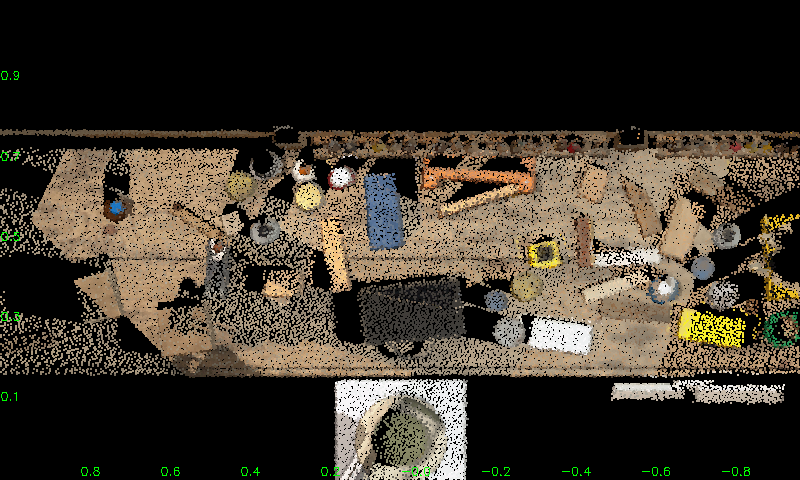

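The wedge candidate is at top-view (335,255), about 175 mm long. The stand spans (425–535,180) and the door's free edge is near (440,212). Now I'll measure them.

Run:
```python
from h import *
for n in("scene0","side0"):
    z=np.load("/tmp/%s.npz"%n); P=z["P"]; C=cv2.cvtColor(z["im"],cv2.COLOR_RGB2HSV)
    x,y,h=P[...,0],P[...,1],P[...,2]
    b=(x>.45)&(x<.55)&(y>-.15)&(y<-.05)&(h<.03); print(n,"bench",np.median(h[b]),b.sum())
    for lo in(.006,.01):
        m=(x>.34)&(x<.56)&(y>.08)&(y<.24)&(h>lo)&(h<.06)
        nn,l,st,cc=cv2.connectedComponentsWithStats(m.astype(np.uint8)); i=1+st[1:,4].argmax(); m=l==i
        Q=P[m]; r=cv2.minAreaRect((Q[:,:2]*1000).astype(np.float32)); print(" wedge",lo,m.sum(),r)
    c=Q[:,:2].mean(0); u=np.linalg.svd(Q[:,:2]-c,full_matrices=0)[2][0]; s=(Q[:,:2]-c)@u; print(c,u,s.min(),s.max())
    for a in np.arange(-.09,.09,.03):
        k=(s>a)&(s<a+.03); print("  ",round(a,2),k.sum(),np.percentile(Q[k,2],[50,90]).round(4))
    # stand: orange hue top, z>.15
    m=(x>.5)&(x<.75)&(y>-.4)&(y<0)&(h>.172)&(h<.2)
    q=P[m]; print(" top",len(q),cv2.minAreaRect((q[:,:2]*1000).astype(np.float32)),np.percentile(q[:,2],[5,95]))
    hu=C[m]; print(np.percentile(hu,[10,50,90],axis=0).tolist())
    for nm,s_ in(("hiS",hu[:,1]>170),("loS",hu[:,1]<150)):
        w=q[s_]; 
        if len(w)>5: print(nm,len(w),cv2.minAreaRect((w[:,:2]*1000).astype(np.float32)),cv2.fitLine((w[:,:2]).astype(np.float32),cv2.DIST_HUBER,0,.01,.01).ravel())
    # other objs: offcut, blue, bag, max heights
    for nm,(a,b_,c_,d_) in dict(off=(.33,.44,.25,.36),blue=(.45,.67,-.02,.1),bag=(.2,.4,-.17,.12),t=(.42,.5,-.43,-.31)).items():
        m=(x>a)&(x<b_)&(y>c_)&(y<d_)&(h>.008)&(h<.2); q=P[m]
        if len(q)>5: print(nm,len(q),np.percentile(q[:,2],[50,95]).round(3),cv2.minAreaRect((q[:,:2]*1000).astype(np.float32)))
```

```text
scene0 bench 0.0005153958999217778 639
 wedge 0.006 487 ((468.08905029296875, 167.2904815673828), (164.18374633789062, 52.22289276123047), 9.039749145507812)
 wedge 0.01 413 ((459.7256774902344, 166.19424438476562), (148.36595153808594, 49.2974739074707), 11.146103858947754)
[0.46234918 0.16491142] [-0.96381625 -0.26656751] -0.07161790211336984 0.07712684038316092
   -0.09 20 [0.0121 0.0136]
   -0.06 85 [0.0131 0.0173]
   -0.03 108 [0.0178 0.0226]
   0.0 98 [0.0223 0.0271]
   0.03 69 [0.0269 0.0309]
   0.06 33 [0.0307 0.0352]
 top 1265 ((656.6665649414062, -208.0222625732422), (184.99301147460938, 390.7537841796875), 2.9771947860717773) [0.17433296 0.19435708]
[[11.0, 115.0, 71.0], [13.0, 170.0, 191.0], [19.0, 187.0, 250.0]]
hiS 624 ((666.7716064453125, -208.01638793945312), (140.64454650878906, 383.7093200683594), 0.3671136498451233) [ 0.05169442  0.99866295  0.6558991  -0.1832886 ]
loS 511 ((656.583984375, -206.43435668945312), (184.99301147460938, 387.5736083984375), 2.9771947860717773) [ 0.61097634 -0.79164886  0.65304184 -0.23769683]
off 263 [0.029 0.035] ((378.2751770019531, 30
[... 1126 characters left out ...]
0, 93.0], [14.0, 102.0, 141.0], [16.0, 137.0, 218.0]]
loS 1468 ((656.492919921875, -201.11062622070312), (181.0469512939453, 396.0975036621094), 1.376123309135437) [ 0.07732005  0.9970063   0.6550238  -0.21434003]
off 212 [0.028 0.032] ((400.585205078125, 295.5810546875), (92.86295318603516, 73.30530548095703), 86.93897247314453)
blue 1349 [0.072 0.09 ] ((574.8021240234375, 41.6168098449707), (186.80511474609375, 88.00017547607422), 6.009350299835205)
bag 2580 [0.044 0.048] ((299.3505554199219, -29.711898803710938), (193.66677856445312, 260.177734375), 5.213165283203125)
t 539 [0.032 0.038] ((462.4508972167969, -357.5077209472656), (66.38097381591797, 109.32780456542969), 13.315815925598145)
```

Run:
```python
from h import *
try: print("go",grasp_offset)
except Exception as e: print(e, [k for k in dir() if not k.startswith('_')])
A=[np.load("/tmp/%s.npz"%n) for n in("scene0","side0")]
o=np.zeros((440,700,3),np.uint8)
for z in A:
    P=z["P"]; x,y,h=P[...,0],P[...,1],P[...,2]
    # front faces: points with z .03-.17 on post bands, min-x surface
    m=(x>.5)&(x<.76)&(y>-.38)&(y<-.02)&(h>.02)&(h<.2)
    Q=P[m]
    for p,c in zip(Q,z["im"][m]): cv2.circle(o,(int((-.02-p[1])*1900),int((.73-p[0])*1900)),1,tuple(int(v) for v in c[::-1]),-1)
    for y0 in np.arange(-.36,-.03,.015):
        k=(Q[:,1]>y0)&(Q[:,1]<y0+.015); t=k&(Q[:,2]>.178); f=k&(Q[:,2]>.04)&(Q[:,2]<.165)
        print("%.3f top %d x %s | face %d x %s"%(y0,t.sum(),np.percentile(Q[t,0],[5,25,50,75,95]).round(3) if t.sum() else "",f.sum(),np.percentile(Q[f,0],[5,50,95]).round(3) if f.sum() else ""))
for i in range(8):
    cv2.putText(o,"%.2f"%(-.02-i*.05),(i*95,435),0,.4,(0,255,0)); 
    if i<5: cv2.putText(o,"%.2f"%(.73-i*.05),(0,i*95+4),0,.4,(0,255,0))
cv2.imwrite("pics/stand.png",o)
```

```text
go 0.0187
-0.360 top 11 x [0.722 0.723 0.724 0.726 0.73 ] | face 48 x [0.71  0.727 0.749]
-0.345 top 17 x [0.655 0.724 0.73  0.731 0.737] | face 29 x [0.623 0.713 0.739]
-0.330 top 56 x [0.622 0.635 0.651 0.726 0.732] | face 114 x [0.618 0.624 0.745]
-0.315 top 50 x [0.622 0.631 0.645 0.66  0.736] | face 82 x [0.618 0.622 0.724]
-0.300 top 49 x [0.622 0.637 0.648 0.668 0.727] | face 107 x [0.616 0.623 0.745]
-0.285 top 61 x [0.617 0.631 0.65  0.72  0.734] | face 82 x [0.614 0.619 0.743]
-0.270 top 47 x [0.615 0.627 0.648 0.662 0.727] | face 90 x [0.609 0.614 0.731]
-0.255 top 70 x [0.605 0.62  0.652 0.726 0.739] | face 111 x [0.607 0.651 0.749]
-0.240 top 45 x [0.604 0.613 0.647 0.656 0.668] | face 89 x [0.601 0.609 0.753]
-0.225 top 47 x [0.596 0.608 0.644 0.656 0.668] | face 96 x [0.598 0.711 0.754]
-0.210 top 49 x [0.593 0.599 0.613 0.658 0.67 ] | face 75 x [0.593 0.6   0.744]
-0.195 top 44 x [0.589 0.6   0.652 0.659 0.673] | face 76 x [0.588 0.593 0.725]
-0.180 top 66 x [0.584 0.597 0.66  0.72  0.732] | face 107 x [0.583 0.708 0.746]
-0.165 top 54 x [0.579 0.589 0.653 0.665 0.726
[... 1691 characters left out ...]
 0.729]
-0.165 top 49 x [0.578 0.586 0.657 0.672 0.734] | face 152 x [0.58  0.586 0.729]
-0.150 top 58 x [0.574 0.583 0.657 0.675 0.735] | face 203 x [0.573 0.581 0.746]
-0.135 top 42 x [0.57  0.577 0.594 0.666 0.677] | face 136 x [0.568 0.572 0.718]
-0.120 top 71 x [0.567 0.58  0.669 0.73  0.738] | face 152 x [0.564 0.568 0.741]
-0.105 top 50 x [0.584 0.649 0.662 0.681 0.729] | face 138 x [0.637 0.663 0.749]
-0.090 top 39 x [0.638 0.646 0.654 0.667 0.679] | face 37 x [0.636 0.715 0.75 ]
-0.075 top 29 x [0.638 0.645 0.657 0.67  0.68 ] | face 20 x [0.636 0.681 0.733]
-0.060 top 0 x  | face 17 x [0.72  0.747 0.751]
-0.045 top 21 x [0.728 0.73  0.734 0.736 0.74 ] | face 35 x [0.723 0.741 0.757]
```

View pics/stand.png

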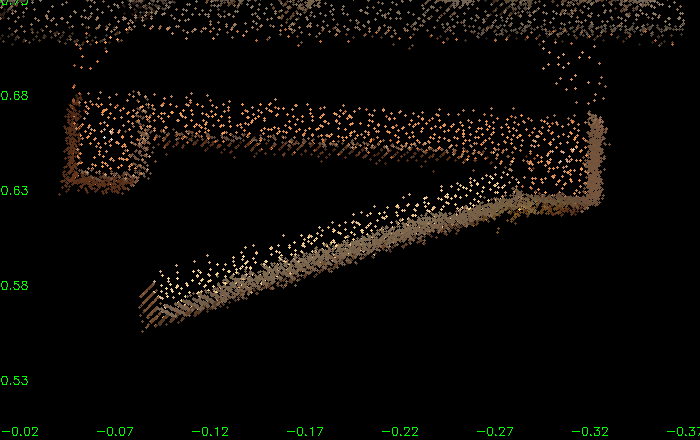

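Top view of the stand: the left post front is at (100,185) and the right post front at (565,205). That puts the stand origin at about (0.629,-0.195) with yaw about -2.4°, and the post spacing matches the given 137 mm. The free edge of the door is at (0.562,-0.10). I'll shut the door first.

```bash
R='[0.016,-0.032,0,0.83,0.016,-0.032,0,0.83,0.016,-0.032,0,0.83,0.016,-0.032,0,0.83,0.016,-0.032,0,0.83]'
python3 -m handwheel '[0.016,-0.032,0,0.83,0.016,-0.032,0,0.83,0.016,-0.032,0,0.83,0.016,-0.032,0,0.83,0.016,-0.032,0,0.83]' 0
python3 -m handwheel '[0.016,-0.032,0,0.83,0.016,-0.032,0,0.83,0.016,-0.032,0,0.83,0.016,-0.032,0,0.83,0.016,-0.032,0,0.83]'
python3 -m handwheel '[0.016,-0.032,0,0.83,0.016,-0.032,0,0.83,0.016,-0.032,0,0.83,0.016,-0.032,0,0.83,0.016,-0.032,0,0.83]'
python3 -m handwheel '[0.016,-0.032,0,0.83,0.016,-0.032,0,0.83,0.016,-0.032,0,0.83,0.016,-0.032,0,0.83,0.016,-0.032,0,0.83]'
python3 -m handwheel '[0,0,-0.03,0,0,0,-0.03,0,0,0,-0.024,0,0,0,0,0]'
```

```text
time: 0.52
ee_pos: [0.2593, 0.3584, 0.2385]
tcp_rot: [-3.141, -0.0, 2.884]
contact_force: [0.6, 0.7, -0.2]
gripper_width: 0.647
grip_force: 0.0
time: 0.93
ee_pos: [0.3393, 0.1983, 0.2387]
tcp_rot: [-3.142, -0.0, 2.956]
contact_force: [0.3, -0.2, 0.2]
gripper_width: 0.268
grip_force: 0.0
time: 1.35
ee_pos: [0.4194, 0.0382, 0.2387]
tcp_rot: [3.141, -0.0, 3.027]
contact_force: [0.8, 0.4, 0.6]
gripper_width: 0.008
grip_force: 0.0
time: 1.77
ee_pos: [0.4995, -0.1217, 0.2385]
tcp_rot: [3.141, -0.001, 3.1]
contact_force: [0.6, 0.9, -0.1]
gripper_width: 0.001
grip_force: 0.0
time: 2.1
ee_pos: [0.4971, -0.1193, 0.1505]
tcp_rot: [3.138, -0.008, 3.099]
contact_force: [0.3, 0.3, -0.6]
gripper_width: 0.007
grip_force: 0.0
```

```bash
python3 -m handwheel '[0.02,0,0.003,0,0.02,0,0,0,0.02,0,0,0,0.02,0,0,0,0.02,0,0,0]'
python3 -m handwheel '[0.008,0,0,0,0.004,0,0,0,0.003,0,0,0,0,0,0,0]'
python3 -m handwheel '[0.003,0,0,0,0.003,0,0,0,0,0,0,0]'
```

```text
time: 2.52
ee_pos: [0.6003, -0.1198, 0.1593]
tcp_rot: [-3.141, 0.001, 3.1]
contact_force: [-0.1, 0.8, 0.1]
gripper_width: 0.005
grip_force: 0.2
time: 2.85
ee_pos: [0.614, -0.12, 0.1581]
tcp_rot: [-3.142, 0.0, 3.1]
contact_force: [-0.2, -0.2, 0.2]
gripper_width: 0.006
grip_force: 0.0
time: 3.1
ee_pos: [0.6203, -0.1201, 0.158]
tcp_rot: [-3.142, 0.0, 3.099]
contact_force: [0.0, 0.8, -0.0]
gripper_width: 0.008
grip_force: 0.0
```

```bash
python3 -m handwheel '[0.002,0,0,0,0,0,0,0]'
python3 -m handwheel '[0.002,0,0,0,0,0,0,0]'
python3 -m handwheel '[0.002,0,0,0,0,0,0,0]'
python3 - <<'E'
from h import *
im,P,d=grab("side"); 
y=P[...,1];x=P[...,0];h=P[...,2]
for y0 in np.arange(-.345,-.05,.02):
    k=(y>y0)&(y<y0+.02)&(x>.54)&(x<.7)&(h>.05)&(h<.13); print(round(y0,3),k.sum(),np.percentile(x[k],[10,25,50]).round(3))
cv2.imwrite("pics/side1.png",cv2.resize(im[140:330,220:420,::-1],None,fx=3,fy=3))
E
```

```text
time: 3.27
ee_pos: [0.6223, -0.1201, 0.1578]
tcp_rot: [3.142, 0.0, 3.099]
contact_force: [0.3, -0.1, -0.3]
gripper_width: 0.005
grip_force: 0.0
time: 3.43
ee_pos: [0.6228, -0.12, 0.1577]
tcp_rot: [3.142, -0.004, 3.099]
contact_force: [-8.2, 0.4, 4.6]
gripper_width: 0.003
grip_force: 4.3
time: 3.6
ee_pos: [0.6229, -0.12, 0.1578]
tcp_rot: [3.141, -0.009, 3.099]
contact_force: [-20.2, -0.8, 8.2]
gripper_width: 0.007
grip_force: 9.9
-0.345 326 [0.626 0.632 0.644]
-0.325 83 [0.623 0.624 0.625]
-0.305 74 [0.621 0.625 0.626]
-0.285 72 [0.625 0.626 0.627]
-0.265 54 [0.627 0.628 0.63 ]
-0.245 68 [0.631 0.632 0.633]
-0.225 69 [0.632 0.634 0.635]
-0.205 66 [0.633 0.634 0.635]
-0.185 66 [0.634 0.635 0.637]
-0.165 69 [0.635 0.637 0.638]
-0.145 74 [0.634 0.635 0.637]
-0.125 57 [0.634 0.635 0.636]
-0.105 56 [0.635 0.636 0.637]
-0.085 48 [0.636 0.636 0.638]
-0.065 14 [0.638 0.639 0.639]
```

View pics/side1.png

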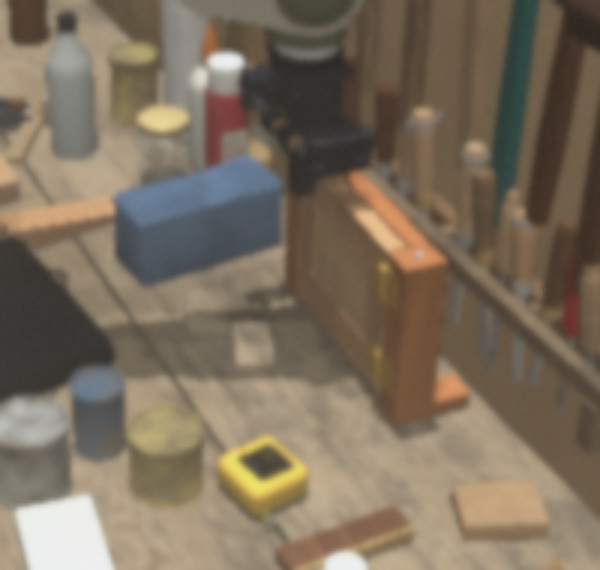

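The door is shut flush: its front face (350,280) lines up with the post, and the push force rose to 20 N. Next I'll back off, go above the wedge and look with the wrist camera.

```bash
python3 -m handwheel '[-0.03,0,0,0,-0.03,0,0.02,0,-0.02,0,0.03,0,-0.02,0.02,0.03,0,-0.01,0.03,0.02,0]' 0.085 40
python3 -m handwheel '[-0.02,0.035,0,2.8,-0.02,0.035,0,2.8,-0.02,0.035,0,2.8,-0.02,0.035,0,2.8,-0.02,0.035,0,2.8]'
python3 -m handwheel '[0,0.025,0,0,0,0.025,0,0,0,0,0,0,0,0,0,0]'
python3 - <<'E'
from h import *
c=cam("wrist"); s=get_state(); print(s["ee_pos"],s["tcp_rot"],c[3].round(3).tolist())
im,P,d=grab("wrist","wrist1")
x,y,h=P[...,0],P[...,1],P[...,2]
b=(d>0)&(h<.004)&(h>-.02); print("bench",np.median(h[b]))
E
```

```text
time: 4.07
ee_pos: [0.5148, -0.0711, 0.2604]
tcp_rot: [-3.14, 0.002, 3.096]
contact_force: [0.9, -0.3, -0.1]
gripper_width: 0.363
grip_force: 0.0
time: 4.48
ee_pos: [0.4148, 0.1063, 0.258]
tcp_rot: [-3.142, 0.001, -2.937]
contact_force: [0.8, 1.1, -0.8]
gripper_width: 0.735
grip_force: 0.0
time: 4.82
ee_pos: [0.4159, 0.1557, 0.2578]
tcp_rot: [-3.141, 0.0, -2.937]
contact_force: [0.0, -0.2, -0.1]
gripper_width: 0.965
grip_force: 0.0
[0.41594327 0.15568083 0.25781598] [-3.14138816e+00  1.75864085e-04 -2.93689274e+00] [[-0.203, 0.942, 0.266, 0.348], [0.979, 0.195, 0.056, 0.141], [0.001, 0.272, -0.962, 0.404], [0.0, 0.0, 0.0, 1.0]]
bench 0.0006506802486413998
```

View pics/wrist1.png

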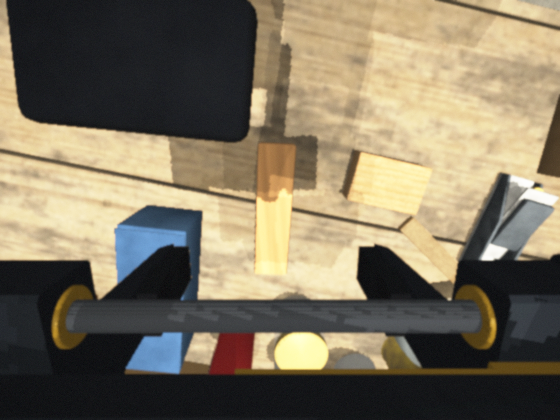

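The wrist view shows the wedge with its thick end at (277,144) and thin end at (271,273), clear of the offcut at (388,182).

Run:
```python
from h import *
z=np.load("/tmp/wrist1.npz"); P=z["P"]; x,y,h=P[...,0],P[...,1],P[...,2]
v,u=np.mgrid[0:420,0:560]
m=(u>240)&(u<310)&(v>138)&(v<280)&(h>.005)&(h<.05)
n,l,st,cc=cv2.connectedComponentsWithStats(m.astype(np.uint8)); m=l==1+st[1:,4].argmax()
Q=P[m]; r=cv2.minAreaRect((Q[:,:2]*1000).astype(np.float32)); print(m.sum(),r,cv2.boxPoints(r).round(0).tolist())
# pixel corners of top face per row, left/right edge lines
for vv in range(144,276,12):
    w=np.where(m[vv])[0]
    if len(w): 
        print(vv,P[vv,w[0]].round(4),P[vv,w[-1]].round(4))
```

```text
4605 ((463.0610656738281, 164.7974853515625), (180.55992126464844, 45.167728424072266), 8.943939208984375) [[370.0, 173.0], [377.0, 128.0], [556.0, 157.0], [549.0, 201.0]]
144 [0.3787 0.129  0.024 ] [0.3709 0.1706 0.013 ]
156 [0.3916 0.1319 0.0325] [0.3828 0.1745 0.0322]
168 [0.4063 0.1333 0.0291] [0.3973 0.1768 0.0291]
180 [0.4212 0.136  0.0263] [0.412  0.179  0.0277]
192 [0.4362 0.1389 0.0252] [0.4278 0.1816 0.023 ]
204 [0.4525 0.1406 0.0218] [0.4429 0.1836 0.0243]
216 [0.4695 0.1436 0.0173] [0.4598 0.1863 0.0198]
228 [0.4853 0.1467 0.0182] [0.4765 0.1888 0.0183]
240 [0.5037 0.1486 0.0139] [0.4942 0.1915 0.0155]
252 [0.5221 0.152  0.0107] [0.5122 0.1942 0.0132]
264 [0.5408 0.1554 0.0082] [0.5316 0.1972 0.0093]
```

```bash
python3 -m handwheel '[-0.007,0,-0.03,-2.6,0,0,-0.04,0,0,0,-0.04,0,0,0,-0.04,0,0,0,-0.03,0]' 0.07 40
python3 -m handwheel '[0,0,-0.03,0,0,0,-0.02,0,0,0,-0.012,0,0,0,-0.008,0,0,0,0,0]'
```

```text
time: 5.28
ee_pos: [0.4085, 0.1537, 0.0755]
tcp_rot: [-3.141, -0.002, -2.986]
contact_force: [0.3, 0.5, -0.2]
gripper_width: 0.795
grip_force: 0.0
time: 5.7
ee_pos: [0.409, 0.1541, 0.0067]
tcp_rot: [3.142, -0.002, -2.986]
contact_force: [-1.0, -0.2, 0.1]
gripper_width: 0.794
grip_force: 0.0
```

```bash
python3 -m handwheel '[0,0.002,0,0,0,0,0,0,0,0,0,0,0,0,0,0,0,0,0,0]' 0.02 45
python3 -m handwheel '[0,0,0,0,0,0,0,0,0,0,0,0,0,0,0,0]'
python3 -m handwheel '[0,0,0.01,0,0,0,0.02,0,0,0,0.03,0,0,0,0.04,0,0,0,0.04,0]'
python3 -m handwheel '[0,0,0.02,0,0,0,0,0]'
```

```text
time: 6.12
ee_pos: [0.4095, 0.157, 0.0084]
tcp_rot: [-3.141, 0.002, -2.985]
contact_force: [-0.9, -0.0, 6.1]
gripper_width: 0.509
grip_force: 45.0
time: 6.45
ee_pos: [0.4095, 0.157, 0.0084]
tcp_rot: [-3.141, 0.001, -2.985]
contact_force: [-1.4, 0.0, 7.1]
gripper_width: 0.504
grip_force: 45.0
time: 6.87
ee_pos: [0.4082, 0.1569, 0.1492]
tcp_rot: [3.141, -0.002, -2.985]
contact_force: [0.9, -0.2, -1.7]
gripper_width: 0.504
grip_force: 45.0
time: 7.03
ee_pos: [0.4106, 0.1572, 0.1718]
tcp_rot: [-3.141, 0.008, -2.984]
contact_force: [0.1, 1.1, -1.2]
gripper_width: 0.507
grip_force: 45.0
```

```bash
python3 -m handwheel '[0.005,-0.0322,0,-1.27,0.005,-0.0322,0,-1.27,0.005,-0.0322,0,-1.27,0.005,-0.0322,0,-1.27,0.005,-0.0322,0,-1.27]'
python3 -m handwheel '[0.005,-0.0322,0,-1.27,0.005,-0.0322,0,-1.27,0.005,-0.0322,0,-1.27,0.005,-0.0322,0,-1.27,0,0,0,0]'
python3 -m handwheel '[0,0,-0.04,0,0,0,-0.04,0,0,0,-0.03,0,0,0,-0.02,0,0,0,0,0]'
python3 - <<'E'
from h import *
im,P,d=grab("side","side2")
cv2.imwrite("pics/side2c.png",cv2.resize(im[140:330,220:420,::-1],None,fx=3,fy=3))
E
```

```text
time: 7.45
ee_pos: [0.4334, -0.0053, 0.1664]
tcp_rot: [3.141, -0.002, -3.096]
contact_force: [0.2, -0.2, -1.3]
gripper_width: 0.506
grip_force: 45.0
time: 7.87
ee_pos: [0.4546, -0.1373, 0.1662]
tcp_rot: [-3.141, -0.001, 3.094]
contact_force: [-0.4, 0.4, -0.7]
gripper_width: 0.507
grip_force: 45.0
time: 8.28
ee_pos: [0.4516, -0.1311, 0.0335]
tcp_rot: [3.137, -0.008, 3.099]
contact_force: [-1.3, -0.0, -1.3]
gripper_width: 0.51
grip_force: 45.0
```

View pics/side2c.png

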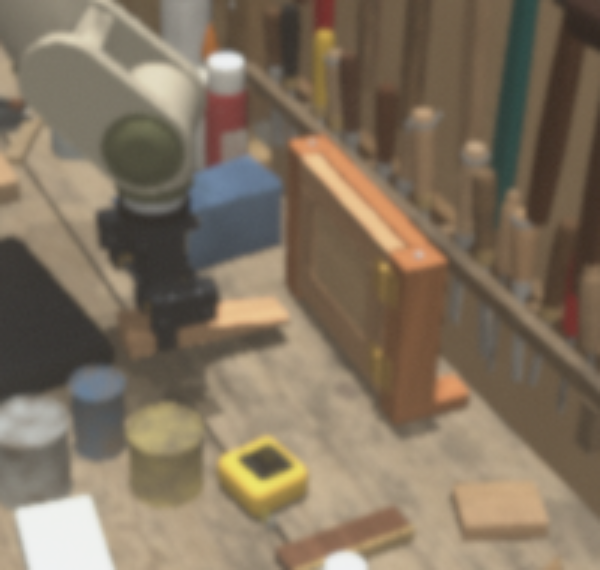

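The wedge is held level, square to the shut door, with its tip at (285,315) short of the front face. I'll lower it.

```bash
python3 -m handwheel '[0,0,-0.015,0,0,0,-0.008,0,0,0,-0.003,0,0,0,0,0]'
python3 -m handwheel '[0,0,-0.002,0,0,0,0,0]'
python3 - <<'E'
from h import *
im,P,d=grab("side","side3"); x,y,h=P[...,0],P[...,1],P[...,2]
m=(x>.5)&(x<.62)&(y>-.2)&(y<-.07)&(h>.006)&(h<.05)
n,l,st,cc=cv2.connectedComponentsWithStats(m.astype(np.uint8)); m=l==1+st[1:,4].argmax(); Q=P[m]
print(len(Q),cv2.minAreaRect((Q[:,:2]*1000).astype(np.float32)))
for a in np.arange(.5,.61,.01):
    k=(Q[:,0]>a)&(Q[:,0]<a+.01)
    if k.sum(): print(round(a,3),k.sum(),np.percentile(Q[k,1],[2,98]).round(4),np.percentile(Q[k,2],[50,90]).round(4))
E
```

```text
time: 8.67
ee_pos: [0.4541, -0.1327, 0.0119]
tcp_rot: [3.141, -0.0, 3.099]
contact_force: [-0.4, -1.1, -1.4]
gripper_width: 0.506
grip_force: 45.0
time: 8.83
ee_pos: [0.4543, -0.1329, 0.0102]
tcp_rot: [-3.141, 0.001, 3.099]
contact_force: [0.4, 0.3, -1.2]
gripper_width: 0.505
grip_force: 45.0
228 ((550.2991333007812, -141.09153747558594), (49.823638916015625, 98.81114196777344), 88.47807312011719)
0.5 16 [-0.1639 -0.1548] [0.016  0.0233]
0.51 13 [-0.1616 -0.1544] [0.0165 0.0219]
0.52 20 [-0.1632 -0.1376] [0.0166 0.0202]
0.53 29 [-0.1636 -0.1223] [0.0159 0.019 ]
0.54 27 [-0.1629 -0.1181] [0.0151 0.0185]
0.55 30 [-0.1641 -0.1234] [0.0143 0.0161]
0.56 26 [-0.1661 -0.1172] [0.0119 0.0143]
0.57 27 [-0.1628 -0.1185] [0.0107 0.0129]
0.58 21 [-0.1636 -0.1217] [0.0095 0.0124]
0.59 18 [-0.164  -0.1242] [0.0081 0.0109]
0.6 1 [-0.1203 -0.1203] [0.0073 0.0073]
```

```bash
python3 -m handwheel '[0,0,-0.002,0,0,0,0,0]'
python3 -m handwheel '[0.02,-0.0008,0,0,0.02,-0.0008,0,0,0.02,-0.0009,0,0,0.015,-0.0006,0,0,0,0,0,0]'
python3 -m handwheel '[0.008,-0.0003,0,0,0.004,-0.0002,0,0,0,0,0,0]'
python3 -m handwheel '[0.003,-0.0001,0,0,0,0,0,0]'
```

```text
time: 9.05
ee_pos: [0.4545, -0.133, 0.0084]
tcp_rot: [-3.141, 0.001, 3.099]
contact_force: [-1.0, 0.7, 6.8]
gripper_width: 0.503
grip_force: 45.0
time: 9.47
ee_pos: [0.5319, -0.1365, 0.0084]
tcp_rot: [-3.14, 0.004, 3.1]
contact_force: [2.9, -0.1, 6.8]
gripper_width: 0.504
grip_force: 45.0
time: 9.72
ee_pos: [0.5409, -0.1364, 0.0084]
tcp_rot: [-3.141, 0.0, 3.099]
contact_force: [-0.7, 1.2, 6.5]
gripper_width: 0.508
grip_force: 45.0
time: 9.88
ee_pos: [0.5434, -0.1364, 0.0084]
tcp_rot: [-3.142, -0.001, 3.099]
contact_force: [-3.0, 1.4, 7.0]
gripper_width: 0.508
grip_force: 45.0
```

```bash
python3 -m handwheel '[0.004,-0.0002,0,0,0,0,0,0]'
python3 -m handwheel '[0.003,-0.0001,0,0,0,0,0,0]'
python3 -m handwheel '[0.003,-0.0001,0,0,0,0,0,0]'
```

```text
time: 10.05
ee_pos: [0.5475, -0.1367, 0.0084]
tcp_rot: [-3.141, -0.0, 3.099]
contact_force: [-2.5, 0.1, 6.9]
gripper_width: 0.502
grip_force: 45.0
time: 10.22
ee_pos: [0.5503, -0.1368, 0.0084]
tcp_rot: [-3.141, -0.001, 3.099]
contact_force: [-3.4, 0.3, 6.9]
gripper_width: 0.506
grip_force: 45.0
time: 10.38
ee_pos: [0.5533, -0.1369, 0.0084]
tcp_rot: [-3.141, -0.001, 3.099]
contact_force: [-3.2, 1.5, 7.9]
gripper_width: 0.504
grip_force: 45.0
```

```bash
python3 -m handwheel '[0.003,-0.0001,0,0,0,0,0,0]'
python3 -m handwheel '[0.002,-0.0001,0,0,0,0,0,0]'
python3 -m handwheel '[0.002,-0.0001,0,0,0,0,0,0]'
```

```text
time: 10.55
ee_pos: [0.5546, -0.1368, 0.0084]
tcp_rot: [3.141, -0.005, 3.099]
contact_force: [-11.9, -0.6, 13.8]
gripper_width: 0.508
grip_force: 45.0
time: 10.72
ee_pos: [0.5548, -0.1367, 0.0084]
tcp_rot: [3.141, -0.009, 3.099]
contact_force: [-21.1, -0.0, 19.1]
gripper_width: 0.503
grip_force: 45.0
time: 10.88
ee_pos: [0.5553, -0.1367, 0.0083]
tcp_rot: [3.14, -0.013, 3.1]
contact_force: [-26.7, -2.0, 23.4]
gripper_width: 0.505
grip_force: 45.0
```

The wedge is in contact and taking about 27 N. I'll release it, then drive it from behind with closed fingers.

```bash
python3 -m handwheel '[-0.003,0,0,0,0,0,0,0]'
python3 -m handwheel '[0,0,0,0,0,0,0,0,0,0,0,0,0,0,0,0]' 0.07
python3 -m handwheel '[0,0,0.02,0,0,0,0.04,0,0,0,0.04,0,-0.02,0,0.01,0,-0.04,0,0,0]'
python3 -m handwheel '[-0.04,0.002,0,0,-0.01,0.002,0,0,0,0,0,0,0,0,0,0,0,0,0,0]' 0
python3 - <<'E'
from h import *
im,P,d=grab("side","side4"); x,y,h=P[...,0],P[...,1],P[...,2]
for nm,z0 in(("top",0.022),):
    m=(x>.47)&(x<.615)&(y>-.2)&(y<-.07)&(h>.013)&(h<.05)
    n,l,st,cc=cv2.connectedComponentsWithStats(m.astype(np.uint8)); m=l==1+st[1:,4].argmax(); Q=P[m]
    print(len(Q),cv2.minAreaRect((Q[:,:2]*1000).astype(np.float32)),np.percentile(Q[:,0],[0,1,5]))
    k=Q[:,2]>.025; print(cv2.boxPoints(cv2.minAreaRect((Q[:,:2]*1000).astype(np.float32))).round().tolist())
cv2.imwrite("pics/side4c.png",cv2.resize(im[140:330,220:420,::-1],None,fx=3,fy=3))
print(get_state()["ee_pos"],get_state()["gripper_width"])
E
```

```text
time: 11.05
ee_pos: [0.5553, -0.1367, 0.0084]
tcp_rot: [3.141, -0.004, 3.099]
contact_force: [-10.5, 0.5, 12.3]
gripper_width: 0.507
grip_force: 45.0
time: 11.38
ee_pos: [0.5581, -0.1372, 0.0076]
tcp_rot: [3.142, 0.0, 3.099]
contact_force: [-0.0, -0.6, 0.5]
gripper_width: 0.778
grip_force: 0.0
time: 11.8
ee_pos: [0.5012, -0.1383, 0.1207]
tcp_rot: [-3.138, 0.009, 3.101]
contact_force: [-0.9, -0.3, -0.6]
gripper_width: 0.797
grip_force: 0.0
time: 12.22
ee_pos: [0.4493, -0.1337, 0.1179]
tcp_rot: [-3.141, 0.001, 3.099]
contact_force: [1.3, -0.0, 0.4]
gripper_width: 0.441
grip_force: 0.0
329 ((567.7682495117188, -140.6625518798828), (55.23481750488281, 97.4180679321289), 84.96110534667969) [0.51906911 0.51934286 0.52100449]
[[517.0, -164.0], [614.0, -172.0], [619.0, -117.0], [522.0, -109.0]]
[ 0.44933585 -0.13357883  0.11771202] 0.3916409791919433
```

View pics/side4c.png

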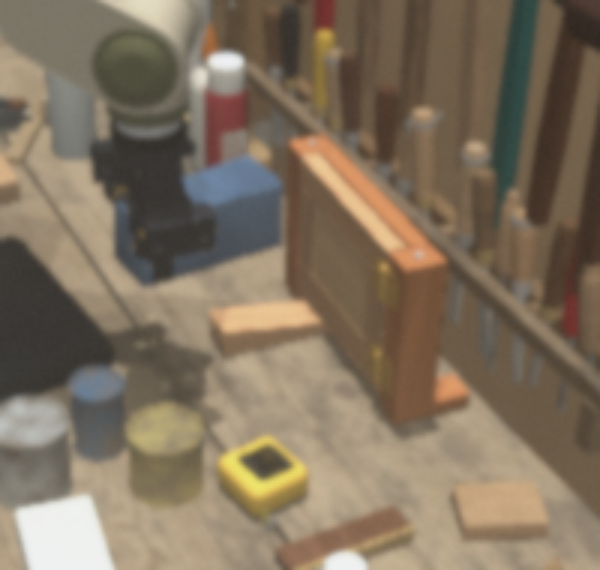

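The wedge sits square under the free half of the door, thick end at (215,325). I'll drive it with closed fingers.

```bash
python3 -m handwheel '[0,-0.002,-0.04,0,0,0,-0.04,0,0,0,-0.018,0,0,0,-0.006,0,0,0,0,0]'
python3 -m handwheel '[0.02,0,0,0,0.02,0,0,0,0.01,0,0,0,0,0,0,0]'
python3 -m handwheel '[0.006,0,0,0,0.003,0,0,0,0,0,0,0]'
```

```text
time: 12.68
ee_pos: [0.4484, -0.1351, 0.0125]
tcp_rot: [3.14, -0.002, 3.099]
contact_force: [0.4, 1.2, -0.1]
gripper_width: 0.019
grip_force: 0.0
time: 13.02
ee_pos: [0.501, -0.1358, 0.0153]
tcp_rot: [-3.139, 0.005, 3.1]
contact_force: [-0.9, 0.6, 0.2]
gripper_width: 0.006
grip_force: 0.0
time: 13.27
ee_pos: [0.5075, -0.1353, 0.0143]
tcp_rot: [-3.141, 0.001, 3.099]
contact_force: [-0.5, 0.1, -0.3]
gripper_width: 0.009
grip_force: 0.0
```

```bash
for i in 1; do python3 -m handwheel '[0.002,0,0,0,0,0,0,0]'
python3 -m handwheel '[0.002,0,0,0,0,0,0,0]'
python3 -m handwheel '[0.002,0,0,0,0,0,0,0]'
python3 -m handwheel '[0.002,0,0,0,0,0,0,0]'; done | grep -E "ee_pos|contact"
```

```text
ee_pos: [0.5082, -0.1351, 0.0139]
contact_force: [-4.3, -0.1, 3.0]
ee_pos: [0.5083, -0.135, 0.0138]
contact_force: [-15.4, -3.7, 10.6]
ee_pos: [0.5084, -0.1348, 0.0138]
contact_force: [-24.4, -5.5, 17.9]
ee_pos: [0.5087, -0.1346, 0.0138]
contact_force: [-32.6, -5.3, 23.5]
```

```bash
python3 -m handwheel '[-0.008,0,0,0,-0.02,0,0,0,-0.02,0,0.01,0,0,0,0.04,0,0,0,0.04,0]' | grep -E "ee_pos|contact"
python3 -m handwheel '[0,0,0.03,0,0,0,0,0,0,0,0,0]' | grep -E "ee_pos|contact"
python3 - <<'E'
from h import *
im,P,d=grab("side","side5"); x,y,h=P[...,0],P[...,1],P[...,2]
m=(x>.47)&(x<.615)&(y>-.2)&(y<-.07)&(h>.013)&(h<.05)
n,l,st,cc=cv2.connectedComponentsWithStats(m.astype(np.uint8)); m=l==1+st[1:,4].argmax(); Q=P[m]
print(len(Q),np.percentile(Q[:,0],[0,1,5]))
for a in(.53,.545,.56,.575,.59,.605):
    k=(abs(Q[:,0]-a)<.006); print(a,np.percentile(Q[k,1],[1,99]).round(4),np.percentile(Q[k&(Q[:,1]>-.15),2],50).round(4),.006+(.180-(a-.5175))*28/180)
for y0 in(-.345,-.32,-.28,-.22,-.18,-.14,-.12,-.105,-.085,-.075):
    k=(y>y0)&(y<y0+.015)&(x>.54)&(x<.7)&(h>.05)&(h<.13); print(round(y0,3),k.sum(),np.percentile(x[k],[10,25]).round(3))
E
```

```text
ee_pos: [0.4653, -0.1347, 0.1039]
contact_force: [1.2, -0.6, 0.4]
ee_pos: [0.4675, -0.1354, 0.1349]
contact_force: [-0.9, -0.3, -0.2]
328 [0.5193055  0.52018166 0.52136411]
0.53 [-0.1629 -0.111 ] 0.0314 0.032055555555555545
0.545 [-0.1638 -0.1171] 0.0302 0.029722222222222212
0.56 [-0.1647 -0.1187] 0.028 0.027388888888888872
0.575 [-0.1667 -0.1185] 0.0258 0.025055555555555553
0.59 [-0.1665 -0.115 ] 0.0231 0.02272222222222222
0.605 [-0.1635 -0.1215] 0.02 0.020388888888888883
-0.345 289 [0.627 0.634]
-0.32 61 [0.623 0.624]
-0.28 49 [0.625 0.627]
-0.22 50 [0.632 0.633]
-0.18 42 [0.635 0.635]
-0.14 68 [0.633 0.635]
-0.12 44 [0.634 0.635]
-0.105 37 [0.636 0.636]
-0.085 42 [0.636 0.637]
-0.075 36 [0.637 0.638]
```

```bash
python3 -c "
from plant import *
print(finish_job())"
```

```text
the job is handed in; nothing more can be done
None
```

I handed the job in, with no verdict returned: the door is shut and the wedge sits flat and square under its free half, tip about 66 mm behind the front face. I drove it with about 33 N and it stayed put after release, but I couldn't measure the force it holds against the door.

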